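Hang the piping-tip bin on the louvred rack

TASK

Hang the loose bin of piping tips on the top louvre of the bench rack: lift it over the louvre well clear of its twin, lower it gently until its rear lip catches behind the louvre and carries it, then slide it along the louvre until it sits against the twin. Do not force it against the rack, keep the bin level so its contents stay in, and leave the other things on the worktop where they are.

Things in the scene. Friction and masses are not known exactly. Their poses are not given: they have to be found in the camera images.
- bin: loose white plastic bin on the worktop, to be hung; holds two piping tips and a coupler. Origin: centre of its underside; own +x points to its back (the side with the lip), +z up. Walls at x -57..57, y -45..45 mm; front wall 40 mm high, back wall 68 mm. Across the middle stands a divider that carries a grip bar. 0.22 to 0.40 kg with its load.
- bin_grip (a point): middle of the bin's grip bar, 95 mm above its underside; the bar is 64 mm long along the bin's y, 14 mm thick along its x and 18 mm high (z = 86 to 104 mm); 40 mm clear before and behind it
- bin_lip (a point): middle of the lower edge of the bin's hanging lip, at (64.5, 0, 56) mm in the bin's frame. The lip runs all along the back: a web (z 66 to 69 mm) reaches back from the wall to x = 66 mm, and from its rear edge a 3 mm thick tab (x 63 to 66 mm) hangs down to z = 56 mm. Between wall and tab is a 6 mm gap, open below, for the louvre's strip.
- rack: bench rack, firmly fixed: a grey louvred steel panel 400 mm wide on two dark uprights with feet. Origin: on the worktop below the middle of the panel's front face; own -x points out of that face to the robot, +y along the louvres to the left, +z up. The face is the plane x = 0. The panel is clamped at a height that differs each time and is NOT in this pose (see louvre_low).
- tip_a: steel piping tip, a cone 25 mm across and 40 mm high, in the front half of the bin; origin in the middle of its wide end
- tip_b: steel piping tip, a cone 25 mm across and 36 mm high, in the front half of the bin; origin in the middle of its wide end
- coupler: white plastic ring, 29 mm across and 20 mm high, in the rear half of the bin; origin in the middle of its underside
- scraper: bench scraper lying flat in front of the rack, 100x166x22 mm; to be left alone
- gel_pink: small colour bottle with a pink cap, 29 mm across and 83 mm high, standing; to be left alone
- gel_blue: small colour bottle with a blue cap, 29 mm across and 83 mm high, standing; to be left alone
- pen: red and white marker pen lying on the worktop, 135 mm long; to be left alone
- louvre_low (a point): point of the rack at (-6, 0, 150) mm: LOWEST height the top edge of the top louvre can have. The real edge is straight above, 0 to 35 mm higher, to be found by feel or by eye; a bin hung on it has its underside 66 mm below the edge. The panel's face goes on flat for 60 mm above the edge, its top rim there; its two lower louvres repeat the top one every 42 mm down.
- louvre_slot (a point): point of the rack at (-2.5, 0, 150) mm, in the middle of the 5 mm wide, 12 mm deep slot behind the top louvre's upright strip (strip 2.5 mm thick, x -5 to -7.5 mm; y -188 to 188 mm). Same unknown height as louvre_low. With the lip's tab touching the flat face the strip fits the lip's gap with 2 mm behind and 1.5 mm before it. A bin left hanging leans forward 0.07 rad.
- twin_side (a point): point of the rack at (-67, -80, 150) mm, on the left side face of the twin: a bin like the loose one that already hangs at the right end of the top louvre and does not give. Its left side is the plane y = -80 mm of the rack, so the loose bin's origin is at y = -35 mm when they touch. The louvre left of it is free.

How it is judged:
By the outcome, as a careful person would: the job done as asked, in the order asked, and still so for the second after the job is handed in, with the robot touching nothing.
It also fails if it takes over 48 s, if anything falls off the work surface, if the arm or the gripper's body presses on something with over 40 N, if the wrist force passes 120 N, or if a joint passes its speed limit or range.

ROBOT

A 6-joint arm with a two-finger parallel gripper is mounted at the origin on a cart in front of the work surface, level with it; the furniture and walls round the work are solid. World frame = base frame: x ahead of the robot, y to its left, z up, the work surface at z = 0. Lengths are in m, angles in rad, forces in N, time in s.
With the tool pointing down it reaches from about 0.225 to 0.875 m from the base axis. Payload 3.4 kg.
Tool frame: the origin (TCP) lies on the centre line of the jaws, within the pads' length; the fingertips stand 17 mm ahead of it and the grasp point (between the pads) lies 2 mm behind it (manip.finger_overhang is the distance from the TCP to the fingertips, in m); y points along the fingers, x is the direction in which the jaws open and shut, and the axes are right-handed (so a half turn about y gives the same grasp; the last joint's range is limited). The gripper opens to 85 mm and grips with 20 to 120 N. Pads are 22 mm wide; open, the fingers measure 114 mm over their backs; the gripper's body (76 mm by 85 mm) begins 54 mm behind the grasp point. The pads swing forward as they close: fully open they stand 13 mm farther back than shut.
Start: joints at [1.193, 0.276, 1.505, -0, 1.361, -0.121], TCP at [0.146, 0.556, 0.248] pointing down, gripper open.
Joint ranges: [-2.89, 2.89], [-0.75, 2.08], [0.22, 2.7], [-1.18, 4.32], [0.11, 2.71], [-2.7, 2.7]. Speed limits (rad/s): [2.57, 2.57, 3.14, 3.14, 3.14, 3.14].

INTERFACE

Orientations are given as a unit quaternion [w, x, y, z].
In Python, from rig import manip gives the robot as it stands.
- The arm moves only by the tool arm_command, never from a script. Its argument "commands" is a list of rows, each a list of 3 entries, a list of its own where there are three numbers: the finger opening in cm, from 0 to 8.54, then the shift along the world's x, y, z in cm, then the turn about the world's z in rad. A call has 1 to 12 rows; each row shifts and turns the commanded pose from where the row before left it; what a row does not reach is not made up. A row lasts 1/10 s, in which the tool goes at most 50 mm and 8.59 degrees, less where a joint would pass 70% of its speed; a pose out of reach is approached as far as the arm can. A call with a gripper value outside its range is refused whole. The fingers move at their own pace and stop on an object; "grip_force" is the grip in N (left out, the last holds). Time passes only in rows, so rows that do not move let the fingers close. It gives the time, the measured TCP pose, the force and the opening at its end, in the units of the state.
- manip.get_state(): the state, without advancing time (a new reading comes with each control period).
- manip.get_image(name): name is "side" or "top" or "wrist"; returns a dict with "pixels" (384x512x3 uint8, red, green, blue), "range_z" (384x512 float32, m along the optical axis (not along the pixel's ray), 0 where there is no reading), "intrinsics" (3x3 intrinsics, pixels), "R" (3x3) and "t" (3): a world point X has camera coordinates R X + t. Camera axes: x right, y down, z forward; pixel columns grow to the right and rows downward; lengths in m; the calibration is good to about 2 mm. A picture is of the moment at which its call begins.
- manip.sign_off(): hands the job in, once; it reports no verdict.
The state is a dict: "clock": time; "qpos": joint angles; "qd": joint speeds; "effort": joint torques, N m; "position": TCP position; "ee_rot": TCP orientation; "contact_force": force on the tool from outside, world axes, zero at the start; "moment": the same for the moment, N m; "width": finger opening in m.
Only numpy, scipy, OpenCV 4.12 (cv2) and the standard library are available. Lean on these libraries where they do the work, as an engineer would, in place of code of your own. Each camera call takes 0.05 s, during which the arm holds its last target.

## Working session

There is one attempt and no reset: what is moved stays moved. The work goes in short steps, Python scripts to look and compute and a tool call to move; the robot and the scene stay as the last step left them, time stands still between calls to the robot, and variables do not carry over. Pictures are saved under pics/ and viewed, and the job is handed in when it is done.

Besides the shell and the picture viewer there is one more tool, called after "Request:" as name(argument=value, ...) on one line, values as JSON. arm_command: Moves the arm, as the interface text tells. Its arguments: {"type":"object","properties":{"commands":{"type":"array"},"grip_force":{"type":"number"}},"required":["commands"]}

```bash
mkdir -p pics; ls; cat > h.py <<'E'
import numpy as np, cv2
from rig import manip
def snap(n,f):
    im=manip.get_image(n); cv2.imwrite(f'pics/{f}.png',cv2.cvtColor(im['pixels'],cv2.COLOR_RGB2BGR)); np.savez(f'pics/{f}.npz',**im); return im
def cloud(im):
    K=im['intrinsics'];z=im['range_z'];v,u=np.mgrid[:z.shape[0],:z.shape[1]]
    P=np.stack([(u-K[0,2])/K[0,0]*z,(v-K[1,2])/K[1,1]*z,z],-1)
    return (P-im['t'])@im['R']
E
python3 - <<'E'
from h import *
for n in('side','top','wrist'):
    im=snap(n,n+'0'); print(n,im['R'].round(3).tolist(),im['t'].round(3))
s=manip.get_state(); print(s)
E
```

```text
pics
side [[-0.817, -0.576, 0.014], [-0.282, 0.378, -0.882], [0.503, -0.725, -0.471]] [0.437 0.257 0.833]
top [[0.043, -0.999, 0.003], [-0.975, -0.042, -0.22], [0.22, 0.006, -0.975]] [-0.032  0.557  1.078]
wrist [[0.254, 0.967, -0.001], [0.916, -0.24, 0.322], [0.311, -0.083, -0.947]] [-0.575 -0.041  0.38 ]
{'clock': 0.15, 'qpos': array([ 1.19302145e+00,  2.76435667e-01,  1.50580694e+00, -3.34951352e-05,
        1.36070323e+00, -1.21010802e-01]), 'qd': array([ 0.00018917, -0.00119501, -0.00364306, -0.00147423, -0.00026886,
       -0.00088947]), 'effort': array([ 3.47315017e-04, -4.17146480e+01, -2.46032828e+01, -2.95054451e-04,
        7.87150726e-03, -2.93033837e-07]), 'position': array([0.14591192, 0.55580912, 0.24766053]), 'ee_rot': array([-0.55964407,  0.56015265,  0.43146679, -0.43227761]), 'contact_force': array([-0.82962397, -0.36049741,  0.42550597]), 'moment': array([-0.02004474, -0.04702337, -0.00141727]), 'width': 0.08527441547776836}
```

View pics/side0.png

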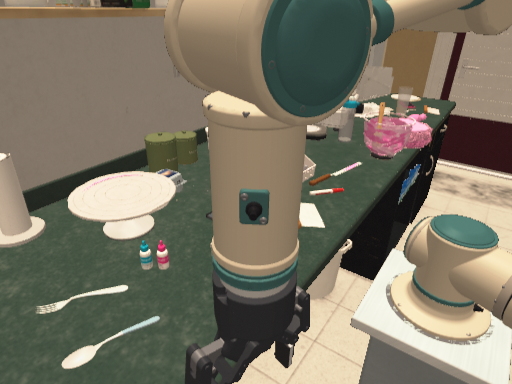

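View pics/top0.png

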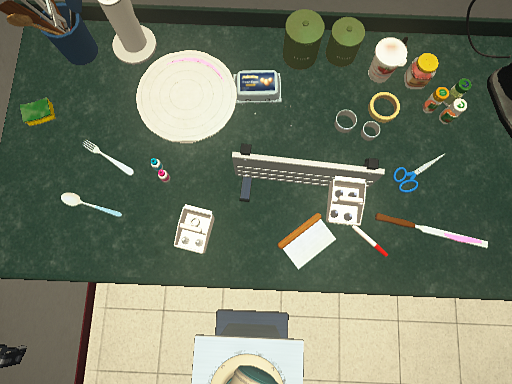

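View pics/wrist0.png

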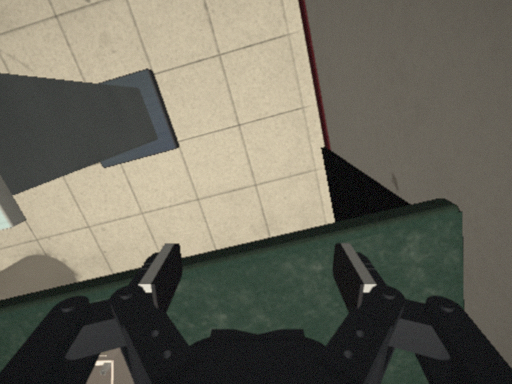

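The side view is blocked by the arm. The top view shows the loose bin at about (193,229), the rack panel along (235..383, 155..180), the twin at (346,200), the scraper at (307,240) and the bottles at (158,170). The wrist view shows only the counter edge and floor. Next I'll measure from the top depth.

```bash
python3 - <<'E'
from h import *
im=dict(np.load('pics/top0.npz')); C=cloud(im); p=im['pixels']
print(im['intrinsics'].round(1).tolist())
b=cv2.cvtColor(p,cv2.COLOR_RGB2BGR)
a=cv2.resize(b[195:265,165:225],None,fx=6,fy=6,interpolation=cv2.INTER_NEAREST)
c=cv2.resize(b[140:232,225:395],None,fx=4.5,fy=4.5,interpolation=cv2.INTER_NEAREST)
cv2.imwrite('pics/a.png',a);cv2.imwrite('pics/c.png',c)
# points by height around bin
sub=C[195:265,165:225]; 
for lo,hi in((.03,.05),(.06,.075),(.08,.11)):
    m=(sub[...,2]>lo)&(sub[...,2]<hi); q=sub[m]
    if len(q): print(lo,len(q),cv2.minAreaRect((q[:,:2]*1000).astype(np.float32)),q.mean(0).round(4))
sub=C[140:232,225:395]; m=(sub[...,2]>.1); q=sub[m]; print(len(q),q[:,2].max())
print(np.histogram(q[:,2],bins=np.arange(.1,.3,.01)))
E
```

```text
[[382.0, 0.0, 257.5], [0.0, 382.0, 196.7], [0.0, 0.0, 1.0]]
0.03 202 ((451.20672607421875, 179.17111206054688), (90.38397979736328, 115.2615737915039), 77.76516723632812) [0.4398 0.1834 0.04  ]
0.06 197 ((477.58990478515625, 173.27468872070312), (91.86893463134766, 81.66309356689453), 76.9947509765625) [0.4971 0.1688 0.0669]
0.08 113 ((452.97967529296875, 178.80056762695312), (63.31398010253906, 13.909860610961914), 77.99674987792969) [0.4522 0.1782 0.1014]
4071 1.1746588980154498
(array([282, 378, 233, 150, 195, 357, 397, 158, 186, 288, 180, 377, 603,
       150,  65,   0,   0,   0,   0]), array([0.1 , 0.11, 0.12, 0.13, 0.14, 0.15, 0.16, 0.17, 0.18, 0.19, 0.2 ,
       0.21, 0.22, 0.23, 0.24, 0.25, 0.26, 0.27, 0.28, 0.29]))
```

View pics/a.png

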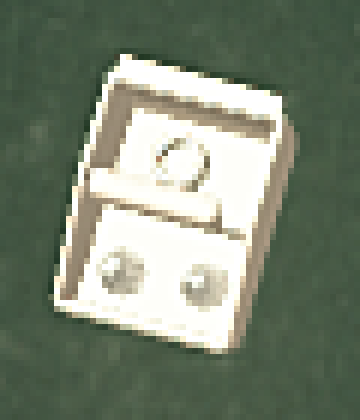

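View pics/c.png

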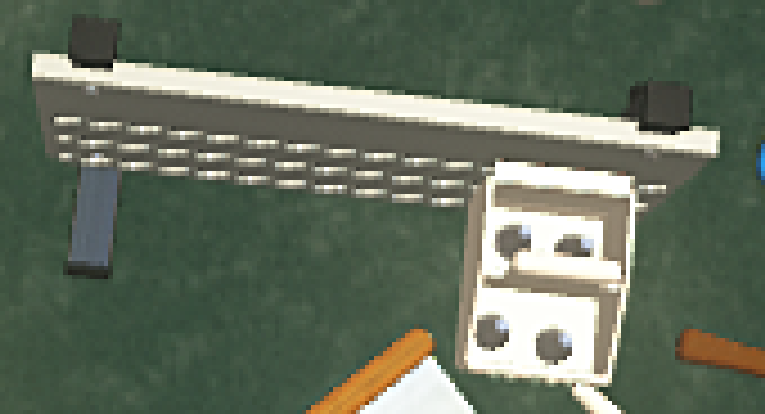

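The crops show the bin with its lip side at the top right and its bar across the middle. The panel slopes slightly down to the right, with three louvre rows below it and the twin hung at the right. Next I'll fit the face plane and the heights.

```bash
python3 - <<'E'
from h import *
im=dict(np.load('pics/top0.npz')); C=cloud(im); p=im['pixels'].astype(int)
S=C[140:235,225:395].reshape(-1,3); col=p[140:235,225:395].reshape(-1,3)
m=(S[:,2]>.1)&(S[:,2]<.26)&(S[:,0]>.3)&(S[:,0]<.9); S=S[m];col=col[m]
# top rim
zmax=np.sort(S[:,2])[-60:]; print('zmax',zmax[[0,30,50,-1]])
white=(col.min(1)>150)
r=S[white&(S[:,2]>.21)&(S[:,2]<.25)&(S[:,0]>.5)]
print('rim',len(r),np.median(r[:,2]),cv2.minAreaRect((r[:,:2]*1000).astype(np.float32)))
# face: iterative plane fit (vertical), points grey
f=S[(col.max(1)<140)&(S[:,2]>.17)]
n=None;A=f
for k in range(6):
    c=np.c_[A[:,1],np.ones(len(A))]; s=np.linalg.lstsq(c,A[:,0],rcond=None)[0]
    res=f[:,0]-f[:,1]*s[0]-s[1]; A=f[np.abs(res-np.median(res))<(.02 if k<3 else .006)]
print('face x=',s,'n',len(A),'yaw',-np.arctan(s[0]),'std',np.std(A[:,0]-A[:,1]*s[0]-s[1]),A[:,1].min(),A[:,1].max())
yaw=-np.arctan(s[0]); ca,sa=np.cos(yaw),np.sin(yaw)
R=np.array([[ca,-sa],[sa,ca]])
L=np.c_[(S[:,:2]-[s[1],0])@R,S[:,2]] # local coords: x from face, y along (offset unknown)
rr=(np.abs(L[:,2]-np.median(r[:,2]))<.006)&white&(L[:,0]>-.01)
print('rim local x',np.percentile(L[rr,0],[1,50,99]),'y',np.percentile(L[rr,1],[0,.5,50,99.5,100]))
A2=(np.abs(L[:,0])<.004); print('face y range',np.percentile(L[A2,1],[0,1,99,100]),'z',np.percentile(L[A2,2],[1,50,99]))
# louvre tops
lo=white&(L[:,0]<-.003)&(L[:,0]>-.025)&(L[:,1]>np.percentile(L[rr,1],50))
print(np.c_[L[lo]*1000,][::6].round(1)[:40])
# twin
T=L[(L[:,0]<-.012)&(L[:,2]>.1)&white]
h,e=np.histogram(T[:,2],bins=np.arange(.1,.24,.005)); print(h,e[:2])
for lo_,hi_ in((.195,.225),):
    q=T[(T[:,2]>lo_)&(T[:,2]<hi_)&(T[:,0]<-.03)]; print('bar',len(q),q.mean(0),np.percentile(q,[2,98],axis=0))
q=T[(T[:,2]>.125)]; print('twin',np.percentile(q,[1,99],axis=0))
E
```

```text
zmax [0.24006557 0.2409772  0.24204545 0.2438061 ]
rim 776 0.2209862196240287 ((619.392578125, -135.75411987304688), (399.4152526855469, 16.15793800354004), 85.66059112548828)
face x= [0.07615483 0.62314677] n 776 yaw -0.07600812118341763 std 0.0007140413137236109 -0.33494431738296015 0.06365537785675292
rim local x [-0.00063899  0.00617746  0.0139214 ] y [-0.3353549  -0.33360794 -0.13922459  0.0624501   0.06406189]
face y range [-0.33646075 -0.33239643  0.0608123   0.06389213] z [0.10385023 0.18504913 0.22344323]
[[  -7.6   51.   162.7]
 [  -6.8   28.9  159.4]
 [  -6.8    3.7  159.6]
 [  -6.9   -1.9  152.5]
 [  -5.9  -35.1  162.7]
 [  -6.7  -49.2  161.1]
 [  -7.2   29.9  121.4]
 [  -7.4  -74.1  163.8]
 [  -7.     3.9  121.2]
 [  -6.2  -99.2  160.3]
 [  -6.5  -19.2  118.7]
 [  -6.2 -121.5  159.6]
 [  -6.5  -42.3  117.8]
 [  -7.6  -65.4  120.8]
 [  -8.3  -88.4  122.6]
 [  -6.9 -114.6  118.1]
 [  -8.3 -120.8  115.2]]
[12  5  2  4  2 53 40 24 11 18  8 34 53  9  0  0  0  5 71 39  0  0  0  0
  0  0  0] [0.1   0.105]
bar 39 [-0.06974782 -0.2613194   0.19630397] [[-0.07512896 -0.28686406  0.19511713]
 [-0.06469334 -0.23168047  0.19846235]]
twin [[-0.12480973 -0.30559763  0.12668827]
 [-0.01222243 -0.21577227  0.19760755]]
```

```bash
python3 - <<'E'
from h import *
from scipy.spatial.transform import Rotation as Ro
s=manip.get_state(); R=Ro.from_quat(s['ee_rot'],scalar_first=True).as_matrix(); print(R.round(4))
ti=R[:,0]; print('jaw yaw',np.arctan2(ti[1],ti[0]),'y yaw',np.arctan2(R[1,1],R[0,1]))
w=dict(np.load('pics/wrist0.npz')); c=-w['R'].T@w['t']; print('cam',c,'in tool',R.T@(c-s['position']))
print(s['qpos'],manip.finger_overhang)
E
```

```text
[[ 2.539e-01 -5.000e-04 -9.672e-01]
 [ 9.672e-01 -1.300e-03  2.539e-01]
 [-1.300e-03 -1.000e+00  1.000e-04]]
jaw yaw 1.3140393494390612 y yaw -1.9243673116867295
cam [0.06543886 0.57769655 0.37252495] in tool [ 0.00056597 -0.12485438  0.08340958]
[ 1.19302145e+00  2.76435667e-01  1.50580694e+00 -3.34951352e-05
  1.36070323e+00 -1.21010802e-01] 0.017
```

Request:
arm_command(commands=[[4.5,[2.5,-3.1,-0.2],-0.12],[4.5,[2.5,-3.1,-0.2],-0.13],[4.5,[2.5,-3.1,-0.2],-0.13],[4.5,[2.5,-3.1,-0.2],-0.13],[4.5,[2.5,-3.1,-0.2],-0.13],[4.5,[2.5,-3.1,-0.2],-0.13],[4.5,[2.5,-3.1,-0.2],-0.13],[4.5,[2.5,-3.1,-0.2],-0.13],[4.5,[2.5,-3.1,-0.2],-0.13],[4.5,[2.5,-3.1,-0.2],-0.13],[4.5,[2.5,-3.1,-0.2],-0.13],[4.5,[2.5,-3.1,-0.2],-0.1]], grip_force=30)

```text
clock: 1.35
position: [0.4467, 0.1827, 0.2241]
ee_rot: [0.703, -0.703, 0.074, -0.074]
contact_force: [0.9, 1.0, 0.2]
width: 0.0452
```

```bash
cat >> h.py <<'E'
from scipy.spatial.transform import Rotation as Ro
def st():
    s=manip.get_state(); R=Ro.from_quat(s['ee_rot'],scalar_first=True).as_matrix()
    print('t',round(s['clock'],2),'p',s['position'].round(4),'jawyaw',round(float(np.arctan2(R[1,0],R[0,0])),4),'down',R[:,1].round(4),'F',s['contact_force'].round(2),'M',s['moment'].round(3),'w',round(s['width'],4)); return s
E
python3 - <<'E'
from h import *
s=st(); print(s['qpos'].round(3))
w=snap('wrist','w1'); C=cloud(w)
t=snap('top','t1'); Ct=cloud(t)[195:265,150:235]
for nm,S in(('w',C),('t',Ct)):
    m=(S[...,2]>.09)&(S[...,2]<.112)&(np.abs(S[...,0]-.4525)<.06)&(np.abs(S[...,1]-.1785)<.06);q=S[m]
    if len(q)>10: print(nm,len(q),cv2.minAreaRect((q[:,:2]*1000).astype(np.float32)),np.median(q[:,2]))
E
```

```text
t 1.35 p [0.4467 0.1827 0.2241] jawyaw -0.2108 down [-1.e-04  1.e-04 -1.e+00] F [0.85 0.97 0.23] M [ 0.003 -0.03  -0.052] w 0.0452
[0.244 0.153 1.732 0.    1.257 0.455]
w 832 ((452.7273254394531, 181.50328063964844), (62.08731460571289, 13.109048843383789), 77.90475463867188) 0.10236848693265806
t 95 ((451.5891418457031, 173.05120849609375), (50.997310638427734, 14.285919189453125), 77.68243408203125) 0.10227512342271099
```

View pics/w1.png

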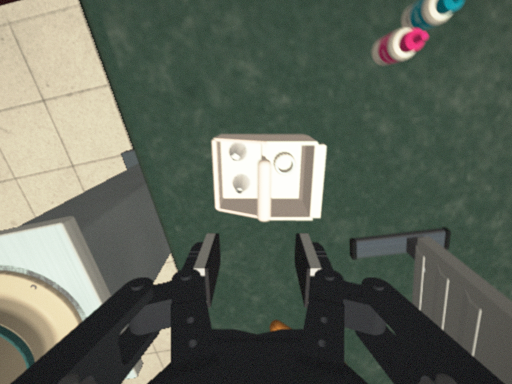

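The wrist view shows the bar centred between the jaws' directions, at (265,187), with the contents upright in the bin. I'll go down onto the bar.

Request:
arm_command(commands=[[4.5,[0.6,-0.2,-2.0],0],[4.5,[0,0,-2.5],0],[4.5,[0,0,-2.5],0],[4.5,[0,0,-2.5],0],[4.5,[0,0,-1.6],0],[4.5,[0,0,-1.0],0],[4.5,[0,0,-0.6],0],[4.5,[0,0,-0.4],0],[4.5,[0,0,0],0]])

```text
clock: 2.35
position: [0.4521, 0.1824, 0.0934]
ee_rot: [0.703, -0.703, 0.073, -0.073]
contact_force: [0.4, -0.6, 0.8]
width: 0.0454
```

```bash
python3 - <<'E'
from h import *
st()
E
```

```text
t 2.35 p [0.4521 0.1824 0.0934] jawyaw -0.2057 down [ 2.e-04  1.e-04 -1.e+00] F [ 0.45 -0.63  0.78] M [-0.015  0.008 -0.035] w 0.0454
```

Request:
arm_command(commands=[[1.0,[0,0,0],0],[1.0,[0,0,0],0],[1.0,[0,0,0],0],[1.0,[0,0,0],0],[1.0,[0,0,0],0],[1.0,[0,0,0],0]], grip_force=40)

```text
clock: 2.95
position: [0.4523, 0.1823, 0.094]
ee_rot: [0.704, -0.703, 0.072, -0.073]
contact_force: [-0.7, 0.0, 6.1]
width: 0.0131
```

```bash
python3 - <<'E'
from h import *
st()
E
```

```text
t 2.95 p [0.4523 0.1823 0.094 ] jawyaw -0.2061 down [ 1.1e-03  3.0e-04 -1.0e+00] F [-0.67  0.05  6.12] M [ 0.009  0.195 -0.014] w 0.0131
```

Request:
arm_command(commands=[[1.0,[0,0,0.3],0],[1.0,[0,0,0.7],0],[1.0,[0,0,1.5],0],[1.0,[0,0,1.5],0],[1.0,[0,0,0],0],[1.0,[0,0,0],0]])

```text
clock: 3.55
position: [0.4519, 0.1821, 0.1332]
ee_rot: [-0.703, 0.703, -0.073, 0.073]
contact_force: [0.2, 0.1, -3.3]
width: 0.0134
```

```bash
python3 - <<'E'
from h import *
s=st()
t=snap('top','t2'); snap('side','s2'); S=cloud(t)[180:265,150:235]
for lo,hi in((.06,.09),(.1,.117),(.13,.155)):
    q=S[(S[...,2]>lo)&(S[...,2]<hi)]; print(lo,len(q),q.mean(0),cv2.minAreaRect((q[:,:2]*1000).astype(np.float32)) if len(q)>4 else '')
b=cv2.imread('pics/t2.png')[170:270,140:240]; s=cv2.imread('pics/s2.png')
cv2.imwrite('pics/t2c.png',np.hstack([cv2.resize(b,(384,384),interpolation=cv2.INTER_NEAREST),s[:, :400]]))
E
```

```text
t 3.55 p [0.4519 0.1821 0.1332] jawyaw -0.206 down [ 2.e-04 -1.e-04 -1.e+00] F [ 0.22  0.06 -3.28] M [0.037 0.07  0.014] w 0.0134
0.06 159 [0.44048632 0.15290166 0.07543198] ((451.24920654296875, 178.64495849609375), (89.9796371459961, 116.50773620605469), 78.00897216796875)
0.1 105 [0.49514958 0.14369137 0.10656267] ((482.6309509277344, 140.54104614257812), (88.0438461303711, 43.38811111450195), 16.576879501342773)
0.13 46 [0.4467775  0.15861881 0.139524  ] ((448.5517883300781, 160.77218627929688), (16.968490600585938, 26.621828079223633), 4.224026203155518)
```

View pics/t2c.png

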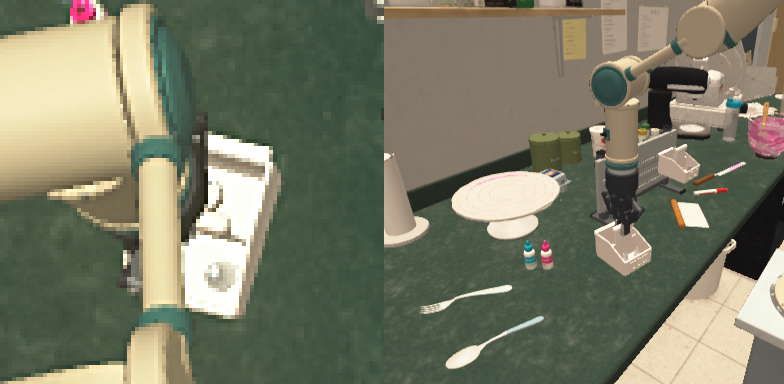

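```bash
python3 - <<'E'
from h import *
for f,c in(('t1',None),('t2',None),('top0',None)):
    S=cloud(dict(np.load(f'pics/{f}.npz')))[180:265,150:235].reshape(-1,3)
    y=-.2085;R=np.array([[np.cos(y),-np.sin(y)],[np.sin(y),np.cos(y)]])
    L=np.c_[(S[:,:2]-[.4520,.1790])@R,S[:,2]]
    for lo,hi in((-.058,-.053),(.055,.068)):
        m=(L[:,0]>lo)&(L[:,0]<hi)&(np.abs(L[:,1])<.045)&(L[:,2]>.03); q=L[m,2]; print(f,lo,len(q),np.percentile(q,[50,75,90,97]).round(4))
    m=(L[:,2]>.03)&(L[:,0]>-.08)&(L[:,0]<.09)&(L[:,1]>-.06)&(L[:,1]<.0)&(L[:,2]<.115); print(np.percentile(L[m],[0.5,99.5],axis=0).round(4))
E
```

```text
t1 -0.058 50 [0.0418 0.0475 0.3096 0.312 ]
t1 0.055 159 [0.0685 0.0721 0.3097 0.311 ]
[[-0.0579 -0.0451  0.0303]
 [ 0.0663 -0.0003  0.1066]]
t2 -0.058 34 [0.082  0.2098 0.2127 0.2144]
t2 0.055 84 [0.1081 0.1097 0.2062 0.2126]
[[-0.0582 -0.0455  0.0358]
 [ 0.0656 -0.0003  0.1103]]
top0 -0.058 50 [0.0406 0.0431 0.0438 0.0451]
top0 0.055 143 [0.0674 0.069  0.0704 0.0728]
[[-0.0579 -0.0454  0.0304]
 [ 0.0663 -0.0002  0.1062]]
```

The bin came up level: front and back rims both rose about 40 mm, and the load reads 3.3 N. Next I carry it to a spot in front of the louvre, about 75 mm left of the twin and 20 mm short of the face.

Request:
arm_command(commands=[[1.0,[0,-0.5,1.0],0],[1.0,[0,-1.0,2.0],0],[1.0,[0,-1.8,2.0],0.02],[1.0,[0.5,-2.4,2.0],0.02],[1.0,[1.0,-2.8,1.5],0.02],[1.0,[1.0,-2.8,0],0.02],[1.0,[1.0,-2.8,0],0.02],[1.0,[1.0,-2.8,0],0.02],[1.0,[1.0,-2.8,0],0.01],[1.0,[0.7,-2.6,0],0],[1.0,[0.5,-2.0,0],0],[1.0,[0.3,-1.5,0],0]])

```text
clock: 4.85
position: [0.5221, -0.0776, 0.2183]
ee_rot: [-0.706, 0.707, -0.027, 0.027]
contact_force: [-0.0, 0.2, -2.3]
width: 0.0133
```

Request:
arm_command(commands=[[1.0,[0.2,-0.8,0],0],[1.0,[0,-0.3,0],0],[1.0,[0,0,0],0],[1.0,[0,0,0],0]])

```text
clock: 5.25
position: [0.5237, -0.086, 0.2183]
ee_rot: [0.707, -0.706, 0.027, -0.026]
contact_force: [-0.2, 0.5, -2.3]
width: 0.0135
```

```bash
python3 - <<'E'
from h import *
s=st(); print(s['qpos'].round(2))
t=snap('top','t3'); snap('side','s3'); w=snap('wrist','w3')
b=cv2.imread('pics/t3.png')[140:260,225:395]; s=cv2.imread('pics/s3.png')[100:260,170:370]
cv2.imwrite('pics/t3c.png',cv2.resize(b,None,fx=4.5,fy=4.5,interpolation=cv2.INTER_NEAREST))
cv2.imwrite('pics/s3c.png',cv2.resize(s,None,fx=3,fy=3,interpolation=cv2.INTER_CUBIC))
E
```

```text
t 5.25 p [ 0.5237 -0.086   0.2183] jawyaw -0.0753 down [-3.e-04  6.e-04 -1.e+00] F [-0.17  0.5  -2.33] M [ 0.023 -0.023  0.085] w 0.0135
[-0.29  0.23  1.65  0.    1.27 -0.22]
```

View pics/t3c.png

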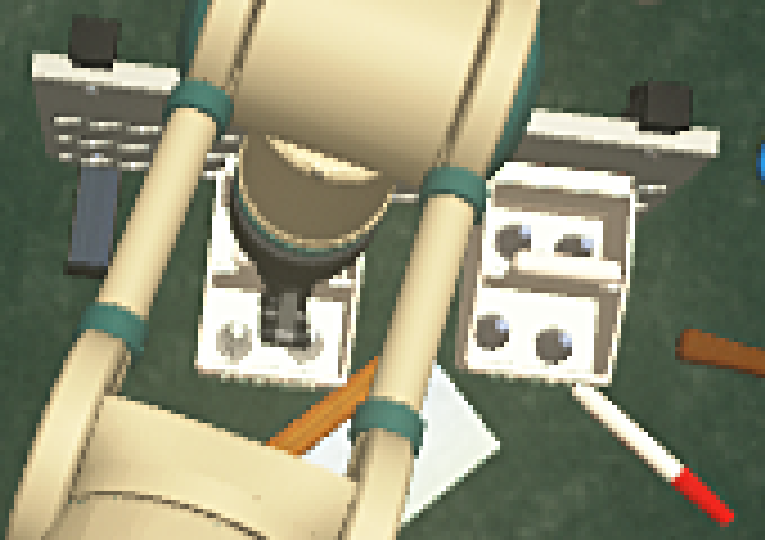

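View pics/s3c.png

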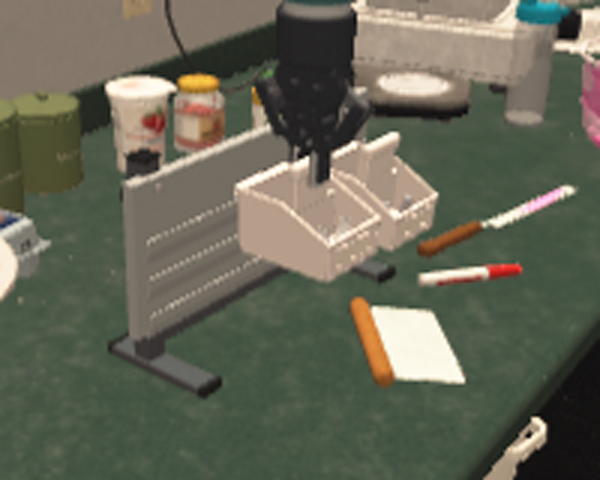

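View pics/w3.png

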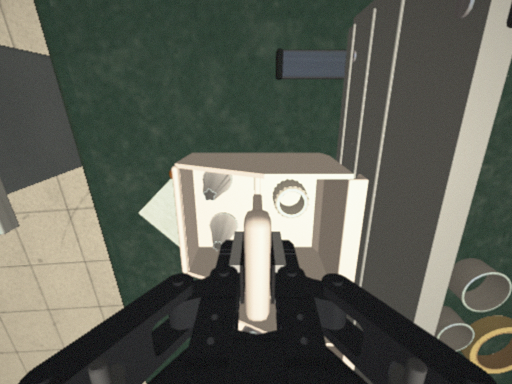

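The bin hangs level in front of the louvre, 75 mm left of the twin, and its contents are in place. In the wrist view the lip edge runs along column ~365, with the panel face right of it. I'll measure the lip-to-face gap and the edge height from this view.

```bash
python3 - <<'E'
from h import *
w=dict(np.load('pics/w3.npz')); C=cloud(w); p=w['pixels'].astype(int)
yaw=-.076;R=np.array([[np.cos(yaw),-np.sin(yaw)],[np.sin(yaw),np.cos(yaw)]])
P=C.reshape(-1,3);col=p.reshape(-1,3)
L=np.c_[(P[:,:2]-[.6129,-.1351])@R,P[:,2]]
U=np.tile(np.arange(512),384);V=np.repeat(np.arange(384),512)
ok=w['range_z'].ravel()>0
# face fit
f=ok&(L[:,2]>.17)&(L[:,2]<.215)&(np.abs(L[:,0])<.015)&(col.max(1)<150)
a=np.polyfit(L[f,1],L[f,0],1); print('face',f.sum(),a,'rms',np.std(L[f,0]-np.polyval(a,L[f,1])))
for lo,hi in((.165,.18),(.18,.2),(.2,.215)):
  g=f&(L[:,2]>lo)&(L[:,2]<hi); print(lo,g.sum(),np.median(L[g,0]-np.polyval(a,L[g,1])),np.percentile(L[g,1],[2,98]))
# lip top
l=ok&(L[:,2]>.185)&(L[:,2]<.205)&(L[:,0]<-.015)&(L[:,0]>-.06)&(U>330)&(U<375)&(V>170)&(V<330)&(col.min(1)>150)
q=L[l]; print('lip',len(q),np.median(q[:,2]))
for v in range(180,330,25):
    m=l&(V>=v)&(V<v+25); 
    if m.sum()>5: print(v,'rear x',np.percentile(L[m,0],[95,99]),'y',np.median(L[m,1]))
# louvre
h=ok&(L[:,0]<-.003)&(L[:,0]>-.012)&(L[:,2]>.14)&(L[:,2]<.2)&(V<170)
print('top louvre',h.sum(),np.percentile(L[h,2],[50,90,97,99.5]))
h=h&(col.min(1)>170);print('white',h.sum(),np.percentile(L[h],[5,50,95],axis=0) if h.sum() else '')
r=ok&(np.abs(L[:,0]-.008)<.006)&(L[:,2]>.2)&(L[:,2]<.25);print('rim',np.percentile(L[r,2],[10,50,90]))
E
```

```text
face 14843 [-0.00094687 -0.00141244] rms 0.00045380504351012323
0.165 2553 6.29147162502211e-05 [-0.01382145  0.17524458]
0.18 6239 3.1537934615342685e-05 [-0.00495461  0.17051371]
0.2 6051 -2.5017835607215157e-05 [0.00377058 0.16477088]
lip 1965 0.19245363453139666
180 rear x [-0.02761363 -0.02720403] y 0.07401308896514443
205 rear x [-0.02771889 -0.02716373] y 0.05753120820199108
230 rear x [-0.02775426 -0.02709311] y 0.040050438681580626
255 rear x [-0.02760765 -0.02702971] y 0.02267176723217749
top louvre 1996 [0.15751831 0.16143335 0.16199104 0.1627508 ]
white 209 [[-0.00865921  0.08487546  0.1601696 ]
 [-0.00800582  0.12814332  0.16125331]
 [-0.00743446  0.17479607  0.16254161]]
rim [0.22050159 0.22127583 0.22206488]
```

Request:
arm_command(commands=[[1.0,[0.4,0,0],0],[1.0,[0.5,-0.1,0],0],[1.0,[0.5,0,0],0],[1.0,[0.4,-0.1,0],0],[1.0,[0.3,0,0],0],[1.0,[0.1,0,0],0],[1.0,[0,0,0],0],[1.0,[0,0,0],0]])

```text
clock: 6.2
position: [0.5459, -0.0888, 0.2182]
ee_rot: [0.707, -0.707, 0.027, -0.027]
contact_force: [-0.3, -0.1, -3.0]
width: 0.0134
```

```bash
cat > gap.py <<'E'
from h import *
import sys
s=st(); w=snap('wrist',sys.argv[1]); C=cloud(w); p=w['pixels'].astype(int)
yaw=-.076;R=np.array([[np.cos(yaw),-np.sin(yaw)],[np.sin(yaw),np.cos(yaw)]])
P=C.reshape(-1,3);col=p.reshape(-1,3)
L=np.c_[(P[:,:2]-[.6129,-.1351])@R,P[:,2]]
U=np.tile(np.arange(512),384);V=np.repeat(np.arange(384),512)
ok=w['range_z'].ravel()>0
f=ok&(L[:,2]>.175)&(L[:,2]<.217)&(np.abs(L[:,0])<.008)&(col.max(1)<150)
a=np.polyfit(L[f,1],L[f,0],1); print('face',f.sum(),a)
zl=s['position'][2]-.0255
l=ok&(np.abs(L[:,2]-zl)<.006)&(U>330)&(U<378)&(V>170)&(V<330)&(col.min(1)>150)
print('lip z',np.median(L[l,2]))
for v in range(180,300,25):
    m=l&(V>=v)&(V<v+25)
    if m.sum()>5: print(v,m.sum(),'gap',(np.polyval(a,np.median(L[m,1]))-np.percentile(L[m,0],[95,99])).round(4))
T=ok&(col.min(1)>140)&(np.abs(L[:,2]-zl)<.01)&(L[:,1]<-.03)&(L[:,0]<-.01)&(L[:,0]>-.13)
E
python3 gap.py w4
```

```text
t 6.2 p [ 0.5459 -0.0888  0.2182] jawyaw -0.076 down [-3.e-04  1.e-04 -1.e+00] F [-0.31 -0.14 -3.02] M [ 0.045 -0.016  0.017] w 0.0134
face 10043 [-0.00065831 -0.00146289]
lip z 0.19229167925587415
180 492 gap [0.0039 0.0034]
205 475 gap [0.004  0.0034]
230 459 gap [0.004  0.0035]
255 392 gap [0.004  0.0035]
```

View pics/w4.png

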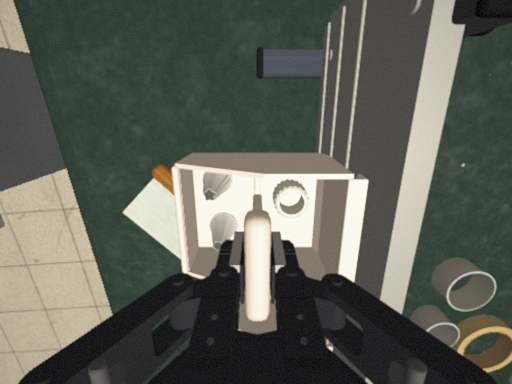

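The wrist view shows the lip edge (column ~365) parallel to the face with a 3.5 mm gap. I'll creep forward to feel for the face.

Request:
arm_command(commands=[[1.0,[0.1,0,0],0],[1.0,[0.1,0,0],0],[1.0,[0.05,0,0],0],[1.0,[0,0,0],0],[1.0,[0,0,0],0]])

```text
clock: 6.75
position: [0.5485, -0.0888, 0.2183]
ee_rot: [-0.707, 0.707, -0.027, 0.027]
contact_force: [0.3, 1.0, -1.6]
width: 0.0133
```

Request:
arm_command(commands=[[1.0,[0.05,0,0],0],[1.0,[0,0,0],0],[1.0,[0,0,0],0]])

```text
clock: 7.05
position: [0.5488, -0.0888, 0.2183]
ee_rot: [-0.707, 0.707, -0.027, 0.027]
contact_force: [-0.5, -0.2, -2.9]
width: 0.0134
```

Request:
arm_command(commands=[[1.0,[0.05,0,0],0],[1.0,[0,0,0],0],[1.0,[0,0,0],0]])

```text
clock: 7.35
position: [0.5489, -0.0888, 0.2183]
ee_rot: [-0.707, 0.707, -0.027, 0.026]
contact_force: [-3.8, -1.2, -0.9]
width: 0.0133
```

The face is felt at TCP x ≈ 0.5488 with about -4 N. I back off about 1 mm and lower gently.

Request:
arm_command(commands=[[1.0,[-0.15,0,0],0],[1.0,[0,0,-0.4],0],[1.0,[0,0,-0.5],0],[1.0,[0,0,-0.4],0],[1.0,[0,0,-0.2],0],[1.0,[0,0,0],0],[1.0,[0,0,0],0]])

```text
clock: 8.05
position: [0.5483, -0.0889, 0.2033]
ee_rot: [-0.707, 0.707, -0.027, 0.027]
contact_force: [0.4, 0.2, -3.0]
width: 0.0133
```

Request:
arm_command(commands=[[1.0,[0,0,-0.1],0],[1.0,[0,0,-0.1],0],[1.0,[0,0,-0.1],0],[1.0,[0,0,-0.1],0],[1.0,[0,0,0],0]])

```text
clock: 8.55
position: [0.548, -0.0888, 0.1992]
ee_rot: [0.707, -0.707, 0.027, -0.027]
contact_force: [-0.0, 0.8, -3.5]
width: 0.013
```

Request:
arm_command(commands=[[1.0,[0,0,-0.1],0],[1.0,[0,0,-0.1],0],[1.0,[0,0,-0.1],0],[1.0,[0,0,0],0]])

```text
clock: 8.95
position: [0.5479, -0.0888, 0.1961]
ee_rot: [0.707, -0.707, 0.027, -0.027]
contact_force: [-1.1, -0.1, -3.3]
width: 0.013
```

Request:
arm_command(commands=[[1.0,[0,0,-0.1],0],[1.0,[0,0,-0.1],0],[1.0,[0,0,-0.1],0],[1.0,[0,0,0],0]])

```text
clock: 9.35
position: [0.5479, -0.0888, 0.1931]
ee_rot: [0.707, -0.707, 0.027, -0.027]
contact_force: [-0.4, 0.6, -3.0]
width: 0.0134
```

Request:
arm_command(commands=[[1.0,[0,0,-0.1],0],[1.0,[0,0,-0.1],0],[1.0,[0,0,0],0]])

```text
clock: 9.65
position: [0.5479, -0.0888, 0.1911]
ee_rot: [0.707, -0.707, 0.027, -0.027]
contact_force: [-0.2, -0.2, -2.9]
width: 0.0133
```

Request:
arm_command(commands=[[1.0,[0,0,-0.05],0],[1.0,[0,0,-0.05],0],[1.0,[0,0,0],0]])

```text
clock: 9.95
position: [0.548, -0.0888, 0.1902]
ee_rot: [0.707, -0.707, 0.027, -0.027]
contact_force: [-0.3, 0.4, -2.6]
width: 0.0135
```

Request:
arm_command(commands=[[1.0,[0,0,-0.05],0],[1.0,[0,0,0],0],[1.0,[0,0,0],0]])

```text
clock: 10.25
position: [0.5481, -0.0889, 0.19]
ee_rot: [-0.707, 0.707, -0.027, 0.027]
contact_force: [-0.3, -1.1, -2.1]
width: 0.0136
```

Request:
arm_command(commands=[[1.0,[0,0,-0.05],0],[1.0,[0,0,0],0],[1.0,[0,0,0],0]])

```text
clock: 10.55
position: [0.548, -0.0889, 0.1897]
ee_rot: [-0.707, 0.707, -0.027, 0.027]
contact_force: [-2.1, 0.2, 1.3]
width: 0.0133
```

Request:
arm_command(commands=[[1.0,[0,0,-0.05],0],[1.0,[0,0,0],0],[1.0,[0,0,0],0]])

```text
clock: 10.85
position: [0.5479, -0.0888, 0.1894]
ee_rot: [-0.707, 0.707, -0.027, 0.027]
contact_force: [-4.5, 0.7, 5.0]
width: 0.0133
```

The lip caught at TCP z ≈ 0.190, and the force changed from -3 to +5 N. I ease off 0.5 mm so the louvre carries just the bin, then slide right along the louvre.

Request:
arm_command(commands=[[1.0,[0,0,0.05],0],[1.0,[0,0,0],0],[1.0,[0,-0.3,0],0],[1.0,[-0.05,-0.5,0],0],[1.0,[-0.05,-0.6,0],0],[1.0,[-0.05,-0.6,0],0],[1.0,[0,0,0],0]])

```text
clock: 11.55
position: [0.5469, -0.1083, 0.1894]
ee_rot: [0.707, -0.706, 0.027, -0.027]
contact_force: [-2.0, 2.7, 4.3]
width: 0.0131
```

```bash
python3 - <<'E'
from h import *
s=st(); t=snap('top','t5'); snap('side','s5'); snap('wrist','w5')
s=cv2.imread('pics/s5.png')[100:260,170:370]
cv2.imwrite('pics/s5c.png',np.hstack([cv2.resize(s,(400,320),interpolation=cv2.INTER_CUBIC),cv2.resize(cv2.imread('pics/w5.png'),(400,320))]))
E
```

```text
t 11.55 p [ 0.5469 -0.1083  0.1894] jawyaw -0.0763 down [ 0.001   0.0017 -1.    ] F [-2.    2.72  4.29] M [ 0.589 -0.029  0.214] w 0.0131
```

View pics/s5c.png

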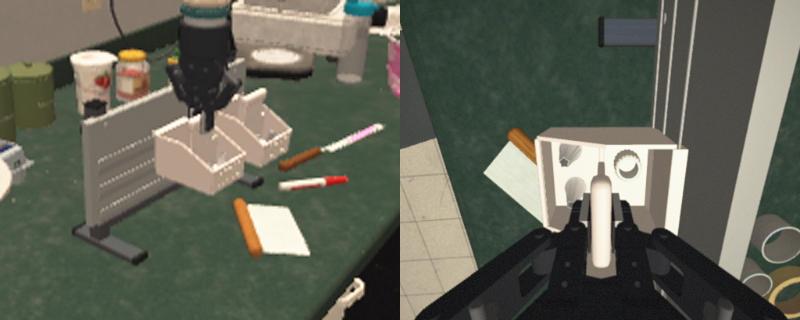

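The bin sits level on the louvre, and sliding friction is a light 2.7 N. I continue along the louvre with slightly less press.

Request:
arm_command(commands=[[1.0,[-0.05,-0.4,0.03],0],[1.0,[-0.05,-0.6,0],0],[1.0,[-0.05,-0.7,0],0],[1.0,[-0.05,-0.7,0],0],[1.0,[-0.05,-0.7,0],0],[1.0,[-0.05,-0.6,0],0],[1.0,[-0.03,-0.4,0],0],[1.0,[0,0,0],0]])

```text
clock: 12.5
position: [0.5432, -0.1511, 0.1896]
ee_rot: [-0.706, 0.707, -0.027, 0.027]
contact_force: [0.1, 0.1, 1.7]
width: 0.0132
```

Request:
arm_command(commands=[[1.0,[-0.02,-0.3,0],0],[1.0,[-0.02,-0.3,0],0],[1.0,[-0.01,-0.2,0],0],[1.0,[0,-0.1,0],0],[1.0,[0,0,0],0]])

```text
clock: 13.0
position: [0.5426, -0.1589, 0.1896]
ee_rot: [-0.707, 0.707, -0.027, 0.027]
contact_force: [0.6, 2.3, 1.8]
width: 0.0134
```

Request:
arm_command(commands=[[1.0,[-0.01,-0.1,0],0],[1.0,[0,-0.1,0],0],[1.0,[0,0,0],0]])

```text
clock: 13.3
position: [0.5426, -0.1609, 0.1896]
ee_rot: [-0.707, 0.707, -0.027, 0.027]
contact_force: [-0.8, 2.7, 2.3]
width: 0.0134
```

Request:
arm_command(commands=[[1.0,[0,-0.1,0],0],[1.0,[0,0,0],0]])

```text
clock: 13.5
position: [0.5426, -0.1619, 0.1896]
ee_rot: [-0.707, 0.707, -0.027, 0.027]
contact_force: [0.1, 3.4, 2.2]
width: 0.0133
```

Request:
arm_command(commands=[[1.0,[-0.01,-0.1,0],0],[1.0,[0,0,0],0]])

```text
clock: 13.7
position: [0.5426, -0.1622, 0.1896]
ee_rot: [0.707, -0.706, 0.027, -0.027]
contact_force: [-0.2, 3.9, 2.6]
width: 0.0133
```

Request:
arm_command(commands=[[1.0,[0,-0.05,0],0],[1.0,[0,0,0],0]])

```text
clock: 13.9
position: [0.5426, -0.1623, 0.1896]
ee_rot: [0.707, -0.706, 0.027, -0.027]
contact_force: [0.5, 5.8, 2.5]
width: 0.0135
```

Motion has stopped at y = -0.1622 with lateral force rising to 5.8 N, which fits contact with the twin. I'll check by camera before releasing.

Request:
arm_command(commands=[[1.0,[0,-0.05,0],0],[1.0,[0,0,0],0]])

```text
clock: 14.1
position: [0.5426, -0.1623, 0.1897]
ee_rot: [0.708, -0.705, 0.027, -0.027]
contact_force: [0.1, 7.4, 2.5]
width: 0.0133
```

```bash
python3 - <<'E'
from h import *
s=st(); t=snap('top','t6'); snap('side','s6')
s=cv2.imread('pics/s6.png')[110:240,200:340]; b=cv2.imread('pics/t6.png')[150:250,270:390]
cv2.imwrite('pics/s6c.png',np.hstack([cv2.resize(s,(400,370),interpolation=cv2.INTER_CUBIC),cv2.resize(b,(400,370),interpolation=cv2.INTER_CUBIC)]))
E
```

```text
t 14.1 p [ 0.5426 -0.1623  0.1897] jawyaw -0.0765 down [ 4.0e-04  3.1e-03 -1.0e+00] F [0.13 7.39 2.46] M [ 1.102 -0.297  0.098] w 0.0133
```

View pics/s6c.png

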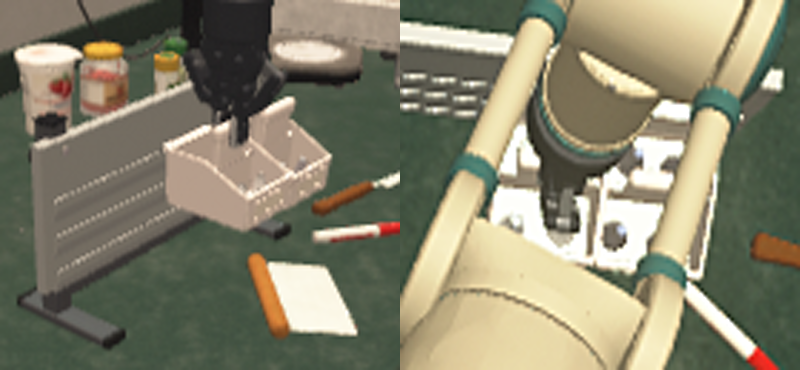

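Both views show the loose bin flush against the twin. I ease the side load and release in stages.

Request:
arm_command(commands=[[1.0,[0,0.1,0],0],[1.0,[0,0,0],0]], grip_force=20)

```text
clock: 14.4
position: [0.5426, -0.1622, 0.1896]
ee_rot: [0.707, -0.706, 0.027, -0.027]
contact_force: [0.3, 5.8, 2.8]
width: 0.0136
```

Request:
arm_command(commands=[[1.4,[0,0,0],0],[1.6,[0,0,0],0],[1.8,[0,0,0],0],[2.0,[0,0,0],0],[2.3,[0,0,0],0],[2.6,[0,0,0],0],[3.0,[0,0,0],0],[3.4,[0,0,0],0],[4.0,[0,0,0],0],[4.0,[0,0,0],0],[4.0,[0,0,0],0]])

```text
clock: 15.5
position: [0.5426, -0.1628, 0.1896]
ee_rot: [-0.707, 0.707, -0.027, 0.027]
contact_force: [-0.1, -1.2, -0.1]
width: 0.0398
```

```bash
python3 - <<'E'
from h import *
s=st(); snap('side','s7'); w=snap('wrist','w7')
s=cv2.imread('pics/s7.png')[110:240,200:340]
cv2.imwrite('pics/s7c.png',np.hstack([cv2.resize(s,(400,370),interpolation=cv2.INTER_CUBIC),cv2.resize(cv2.imread('pics/w7.png'),(400,370))]))
E
```

```text
t 15.5 p [ 0.5426 -0.1628  0.1896] jawyaw -0.076 down [ 1.e-04 -0.e+00 -1.e+00] F [-0.14 -1.21 -0.07] M [ 0.004 -0.005 -0.026] w 0.0398
```

View pics/s7c.png

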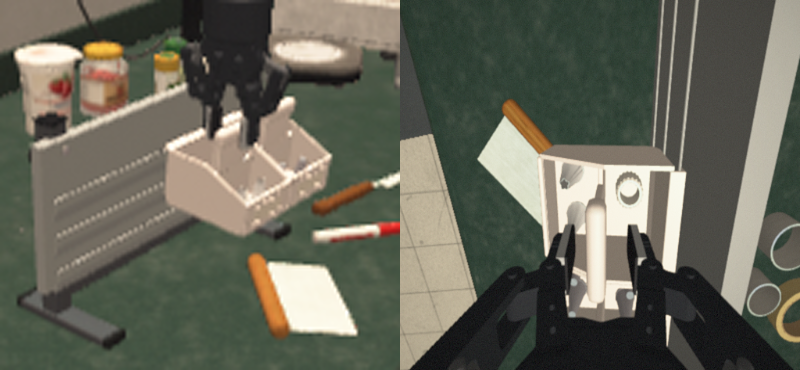

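The bin hangs from the louvre with its small lean, and the fingers are clear on both sides of the bar. I go straight up, then back and to the left for a clear top view.

Request:
arm_command(commands=[[4.0,[0,0,0.5],0],[4.0,[0,0,1.5],0],[4.0,[0,0,2.5],0],[4.0,[0,0,2.5],0],[4.0,[0,0,2.5],0],[4.0,[-2,2,1],0],[4.0,[-2,3.5,0],0],[4.0,[-2,4,0],0],[4.0,[-2,4,0],0],[4.0,[-2,4,0],0],[4.0,[-2,4,0],0],[4.0,[-2,4,0],0]])

```text
clock: 16.8
position: [0.4015, 0.0935, 0.2952]
ee_rot: [0.707, -0.706, 0.027, -0.028]
contact_force: [0.2, 0.1, 1.0]
width: 0.04
```

Request:
arm_command(commands=[[4.0,[-1,4,0],0],[4.0,[-1,4,0],0],[4.0,[-1,4,0],0],[4.0,[0,4,0],0],[4.0,[0,2,0],0],[4.0,[0,0,0],0]])

```text
clock: 17.4
position: [0.3724, 0.2745, 0.2949]
ee_rot: [0.707, -0.706, 0.025, -0.026]
contact_force: [-0.1, -0.7, -0.2]
width: 0.0401
```

```bash
python3 - <<'E'
from h import *
s=st(); t=snap('top','t8'); snap('side','s8')
C=cloud(t)
yaw=-.076;R=np.array([[np.cos(yaw),-np.sin(yaw)],[np.sin(yaw),np.cos(yaw)]])
L=np.concatenate([(C[...,:2]-[.6129,-.1351])@R,C[...,2:]],-1).reshape(-1,3)
for nm,lo,hi in(('loose',-.08,.03),('twin',-.175,-.08)):
    m=(L[:,1]>lo)&(L[:,1]<hi)&(L[:,0]>-.14)&(L[:,0]<-.012)&(L[:,2]>.1)&(L[:,2]<.21); q=L[m]
    print(nm,len(q),np.percentile(q,[1,99],axis=0).round(4).tolist())
    b=q[(q[:,2]>.18)&(q[:,0]<-.05)&(q[:,0]>-.09)]; print(' bar',len(b),b.mean(0).round(4))
    l=q[(q[:,0]>-.03)]; print(' lipz',np.percentile(l[:,2],90).round(4))
s=cv2.imread('pics/s8.png')[100:260,170:370]; b=cv2.imread('pics/t8.png')[140:270,140:400]
cv2.imwrite('pics/s8c.png',np.hstack([cv2.resize(s,(400,320),interpolation=cv2.INTER_CUBIC),cv2.resize(b,(400,320),interpolation=cv2.INTER_CUBIC)]))
E
```

```text
t 17.4 p [0.3724 0.2745 0.2949] jawyaw -0.0722 down [ 6.0e-04  1.2e-03 -1.0e+00] F [-0.06 -0.74 -0.19] M [ 0.032  0.004 -0.003] w 0.0401
loose 768 [[-0.1252, -0.0796, 0.1005], [-0.0121, 0.01, 0.1961]]
 bar 134 [-0.0717 -0.0346  0.1929]
 lipz 0.1633
twin 812 [[-0.1245, -0.1698, 0.1002], [-0.0121, -0.0805, 0.1968]]
 bar 138 [-0.0707 -0.1236  0.1929]
 lipz 0.1644
```

View pics/s8c.png

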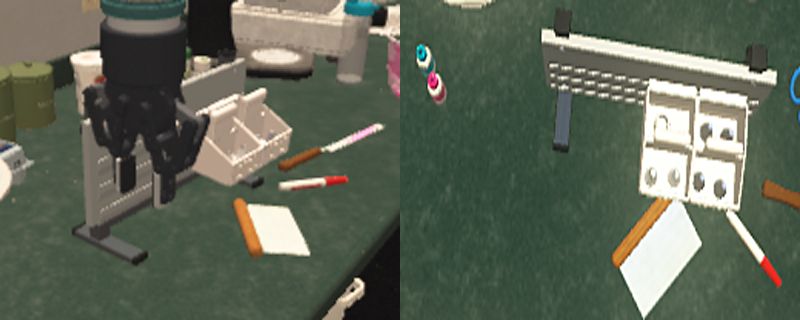

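The loose bin hangs beside the twin at the same height and lean. Bar spacing is 89 mm (90 nominal, so touching within noise), the tips and coupler are inside, and the scraper, pen and bottles are undisturbed.

```bash
python3 - <<'E'
from rig import manip
print(manip.sign_off())
E
```

```text
the job is handed in; nothing more can be done
None
```

The bin of piping tips is hanging on the top louvre against its twin. I handed the job in at about 17.5 s, with the gripper open and well away from it.

**What I did:**
- **Lift and approach:** I gripped the bin by its bar and carried it level to the rack, about 75 mm left of the twin. I touched the panel face lightly (about 4 N) and backed off about 1 mm.
- **Hang:** I lowered it until the lip caught, with the edge about 161 mm high. The vertical reading went from -3 N to +5 N, so I eased off.
- **Slide:** I slid it about 74 mm along the louvre until it met the twin, with side force peaking at 7.4 N. I then released in stages and withdrew upward.

**Last checks:**
- **Position:** the grip bars of the two bins are at the same height (0.193 m) and lean alike. Their centres are 89 mm apart against 90 mm nominal, which is touching within camera noise.
- **Contents:** both tips and the coupler are still in the bin.
- **Other items:** the scraper, pen and bottles look undisturbed in the final pictures; I did not measure their positions.

**Disagreements:** the wrist and top cameras differed by 1 to 3 mm on the bar's and panel face's positions, so I settled the contacts by feel. No check failed.

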